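# Clip the loose parts box onto the box below

## Robot

A 6-joint arm with a two-finger parallel gripper is mounted at the origin on the work surface. World frame = base frame: x ahead of the robot, y to its left, z up, the work surface at z = 0. Lengths are in m, angles in rad, forces in N, time in s.
With the tool pointing down it reaches from about 0.35 to 0.85 m from the base axis. Payload 8.1 kg.
Tool frame: the origin (TCP) lies on the centre line of the jaws, within the pads' length; the fingertips stand 17 mm ahead of it and the grasp point (between the pads) lies 2 mm behind it (robot.tip_reach is the z of the fingertips in the tool frame, in m); z points along the fingers, y is the direction in which the jaws open and shut (so a half turn about z gives the same grasp; the last joint's range is limited). The gripper opens to 93 mm and grips with 3 to 60 N. Pads are 15 mm wide; open, the fingers measure 128 mm over their backs; the gripper's body (75 mm by 188 mm) begins 65 mm behind the grasp point.
Start: joints at [1.182, 0.13, 1.488, -0, 1.523, -0.085], TCP at [0.179, 0.573, 0.236] pointing down, gripper open.
Joint ranges: [-2.96, 2.96], [-0.89, 2.26], [0.02, 2.5], [-1.34, 4.48], [0, 2.73], [-2.66, 2.66]. Speed limits (rad/s): [2.39, 2.39, 2.79, 3.14, 3.14, 3.14].

## Interface

Orientations are given as a rotation vector (axis times angle).
In Python, from plant import robot, read_camera, ticket gives the robot as it stands.
- The arm moves only by the tool arm_command, never from a script. Its argument "rows" is a list of rows, each a list of 7 numbers: the shift along the world's x, y, z each as a share of 0.8 m, from -1 to 1, then the turn, a rotation vector about the world's x, y, z each as a share of 30 degrees, from -1 to 1, then the closure, from 0 (fully open) to 1 (shut). A call has 1 to 12 rows; each row is the pose to reach, as a shift and turn from the pose measured when the call began; what a row does not reach only later rows make up. A row lasts 1/12 s, in which the tool goes at most 41.7 mm and 7.16 degrees, less where a joint would pass 70% of its speed; a pose out of reach is approached as far as the arm can. A call with a number of a shift or a turn outside -1 to 1 is refused whole. A call with a gripper value outside its range is refused whole. The fingers move at their own pace and stop on an object; "grip_force" is the grip in N (left out, the last holds). Time passes only in rows, so rows that repeat a pose let the fingers close. It gives the time, the measured TCP pose, the force and the opening at its end, in the units of the state.
- robot.read_state(): the state, without advancing time (a new reading comes with each control period).
- read_camera(name): name is "scene" or "top" or "wrist"; returns a dict with "frame" (384x512x3 uint8, red, green, blue), "camera_matrix" (3x3 intrinsics, pixels), "cam_to_world" (4x4, takes a point from camera to world coordinates). Camera axes: x right, y up, looking along -z (the intrinsics and any distortion apply to the point x, -y, -z); pixel columns grow to the right and rows downward; lengths in m; the calibration is good to about 2 mm. A picture is of the moment at which its call begins. There is no depth.
- ticket.close_job(): hands the job in, once; it reports no verdict.
The state is a dict: "t": time; "q": joint angles; "dq": joint speeds; "joint_torque": joint torques, N m; "tool_pos": TCP position; "orientation": TCP orientation; "force": force on the tool from outside, world axes, zero at the start; "wrist_torque": the same for the moment, N m; "opening": finger opening in m.
Only numpy, scipy, OpenCV 4.12 (cv2) and the standard library are available. Lean on these libraries where they do the work, as an engineer would, in place of code of your own. Each camera call takes 0.05 s, during which the arm holds its last target.

## Task

Stack the loose flat-lidded parts box on top of the heavy lidded box and lock it there: its rear hooked under the two hooked lugs, its base recesses fully down over the two front lugs and the steel latch snapped in at the front. Leave the heavy box where it stands, upright, and do not disturb the terminal rail, the screwdriver or the screw bin.

Things in the scene. Friction and masses are not known exactly. Their poses are not given: they have to be found in the camera images.
- lower_box: Heavy (3 kg) parts box, blue body, grey lid, loose on the bench: 160 long (x) x 60 wide (y); flat lid top (162 x 62) at z = 70 mm. Origin: centre of its underside; x points to its rear, z up; steel latch on the front (-x). Lid lugs: see the points. Seated, top_box has the same axes and its origin is at x 0, y 0, z 70 in this frame (2 mm of play all round).
- front_lugs (a point): Point on the lower_box's lid midway between its two plain front lugs (lower_box frame -45, 0, 70 mm). The lugs are 10 x 10 mm, 5 high, centred 13 mm to either side in y. Axes of the lower_box.
- hook (a point): Point on the lower_box's lid between the two hooked rear lugs, at their posts' front face (lower_box frame 66, 0, 70 mm). Each lug: 10 mm wide, centred at y = +-13; post x 66 to 74, 14 high; lip reaching forward to x = 56, from 9 to 14 above the lid. So a level box cannot be set straight down: sill in first at x about 50, front raised 8 to 16 deg, slide to the rear to the posts, then lower the front.
- latch (a joint): Sprung steel latch at the lower_box's front, 22 mm wide, 21 higher than the lid. Slides forward (-x): 0 = at rest, 0.010 m = fully pushed out. Nose at x = -69.5, 8 above the lid, ramp on top: the coming box's lower front edge rides down the ramp and the nose snaps in over it. Spring 2 N + 0.3 N/mm; the box's weight is not enough: press its front down with about 6 to 15 N. No need to touch the latch.
- top_box: Loose parts box to be stacked: blue body, flat grey lid, smooth upright sides, 150 long (x) x 56 wide (y) x 60 mm high, 0.34 to 0.6 kg. Origin: centre of its underside; x points to its rear, z up; label holder on the front (-x) face. Front recesses in its base: 14 x 14, 6 deep, centred at x = -45, y = +-13. Front centre: notch 26 wide, 11 deep, z 6 to 18, for the latch nose.
- sill (a point): Middle of the rear lower edge of the top_box's 6 mm thick bottom plate (top_box frame 64, 0, 0 mm; the body above overhangs to x = 75): the edge that goes under the lips of the hooked lugs. Two pockets 14 mm wide at y = +-13, up to z = 18, open to the rear and reaching forward over the plate to x = 50, take the hooked lugs. Axes of the top_box.
- terminal_rail: Bystander: aluminium mounting rail 160 x 34 with a row of grey terminal blocks, 42 high; origin under its centre, x along the rail.
- screwdriver: Bystander: screwdriver with black handle lying along its x.
- screw_bin: Bystander: open yellow bin 100 x 120 x 50 high; origin under its centre.
Things that resemble listed ones, but are neither listed nor needed, are in the scene too. What is shaped like the top_box but green is not meant.

How it is judged:
At the end, for the whole second after the job is handed in: Top box seated and locked on the lower box: origin within 4 mm of home in x and y, 68 to 72.5 mm above the lower box's underside, yaw within 0.06 rad, flat on the lid within 0.025 rad, sill under the hooks, latch within 3 mm of rest; lower box upright; all at rest (x of top_box in the frame of lower_box between -0.004 and 0.004 m and y of top_box in the frame of lower_box between -0.004 and 0.004 m and z of top_box in the frame of lower_box between 0.068 and 0.0725 m and angle between the x axis of top_box and the x axis of lower_box, either way round below 0.06 rad and angle between the z axis of top_box and the z axis of lower_box, either way round below 0.025 rad and x of sill in the frame of lower_box above 0.05 m and value of joint latch below 0.003 m and angle between lower_box's own z axis and vertical below 0.05 rad and linear speed of top_box below 0.02 m/s and angular speed of top_box below 0.1 rad/s); the robot touches nothing.
It fails at once if the heavy lower box is shoved more than 30 mm or tipped (distance of lower_box from where it was at the start of the episode above 0.03 m or angle between lower_box's own z axis and vertical above 0.12 rad).
It fails at once if a bystander is moved more than 30 mm (distance of any of terminal_rail, screwdriver, screw_bin from where it was at the start of the episode above 0.03 m).
It also fails if it takes over 50 s, if anything falls off the work surface, if the arm or the gripper's body presses on something with over 40 N, if the wrist force passes 120 N, or if a joint passes its speed limit or range.

## Working session

There is one attempt and no reset: what is moved stays moved. The work goes in short steps, Python scripts to look and compute and a tool call to move; the robot and the scene stay as the last step left them, time stands still between calls to the robot, and variables do not carry over. Pictures are saved under pics/ and viewed, and the job is handed in when it is done.

Besides the shell and the picture viewer there is one more tool, called after "Call:" as name([rows], argument=value, ...), one row to a line, values as JSON. arm_command: Moves the arm, as the interface text tells. Shift numbers are shares of 0.8 m and turn numbers shares of 30 degrees, none past 1 either way. Its arguments: {"type":"object","properties":{"rows":{"type":"array","items":{"type":"array","items":{"type":"number","minimum":-1,"maximum":1}}},"grip_force":{"type":"number"}},"required":["rows"]}

```bash
mkdir -p pics; ls; cat > h.py <<'E'
import numpy as np, cv2
from plant import robot, read_camera, ticket
def snap(name,fn):
    c=read_camera(name); np.savez('pics/'+fn+'.npz',f=c['frame'],K=c['camera_matrix'],T=c['cam_to_world'])
    cv2.imwrite('pics/'+fn+'.png',cv2.cvtColor(c['frame'],cv2.COLOR_RGB2BGR)); return c
def load(fn):
    d=np.load('pics/'+fn+'.npz'); return d['f'],d['K'],d['T']
def toz(fn,uv,z):
    f,K,T=load(fn); r=np.linalg.inv(K)@[uv[0],uv[1],1]; r=T[:3,:3]@[r[0],-r[1],-r[2]]
    o=T[:3,3]; return o+r*(z-o[2])/r[2]
def proj(fn,P):
    f,K,T=load(fn); P=np.atleast_2d(P); c=(P-T[:3,3])@T[:3,:3]; c=c*[1,-1,-1]; p=c@K.T; return p[:,:2]/p[:,2:]
def crop(fn,x0,y0,x1,y1,s,out):
    im=cv2.imread('pics/'+fn+'.png')[y0:y1,x0:x1]; cv2.imwrite('pics/'+out+'.png',cv2.resize(im,None,fx=s,fy=s,interpolation=cv2.INTER_CUBIC))
E
python3 -c "
from h import *
for n in ['scene','top','wrist']:
    c=snap(n,n+'0'); print(c.keys(),c['camera_matrix'],c['cam_to_world'].round(3))
print(robot.read_state())"
```

```text
pics
dict_keys(['frame', 'camera_matrix', 'cam_to_world']) [[468.4613402    0.         260.46208565]
 [  0.         468.4613402  190.50827744]
 [  0.           0.           1.        ]] [[ 0.281 -0.537  0.795  1.721]
 [ 0.959  0.138 -0.246 -0.374]
 [ 0.022  0.832  0.554  0.9  ]
 [ 0.     0.     0.     1.   ]]
dict_keys(['frame', 'camera_matrix', 'cam_to_world']) [[452.41848426   0.         262.41838752]
 [  0.         452.41848426 194.75724731]
 [  0.           0.           1.        ]] [[-0.025  0.994 -0.109  0.459]
 [-1.    -0.023  0.013  0.023]
 [ 0.011  0.109  0.994  1.229]
 [ 0.     0.     0.     1.   ]]
dict_keys(['frame', 'camera_matrix', 'cam_to_world']) [[310.07374209   0.         255.35876763]
 [  0.         310.07374209 190.44042221]
 [  0.           0.           1.        ]] [[ 0.299 -0.925 -0.236  0.114]
 [ 0.954  0.29   0.075  0.594]
 [-0.001 -0.248  0.969  0.383]
 [ 0.     0.     0.     1.   ]]
{'t': 0.15, 'q': array([ 1.18156502e+00,  1.30981161e-01,  1.48902799e+00, -1.56148108e-05,
        1.52303656e+00, -8.54242162e-02]), 'dq': array([ 0.0006675 , -0.00082685, -0.00396422,  0.00059407,  0.00059266,
        0.00067027]), 'joint_torque': array([ 5.09937308e-04, -5.60477722e+01, -4.92332733e+01,  7.67520536e-02,
        3.05616099e-02, -6.89301714e-05]), 'tool_pos': array([0.17932821, 0.57212645, 0.23483295]), 'orientation': array([-4.75335204e-01, -3.10509336e+00,  2.22399757e-03]), 'force': array([0.44341751, 0.54407797, 0.15842654]), 'wrist_torque': array([ 0.0019076 ,  0.02883263, -0.00230648]), 'opening': 0.09326693979959189}
```

View pics/top0.png

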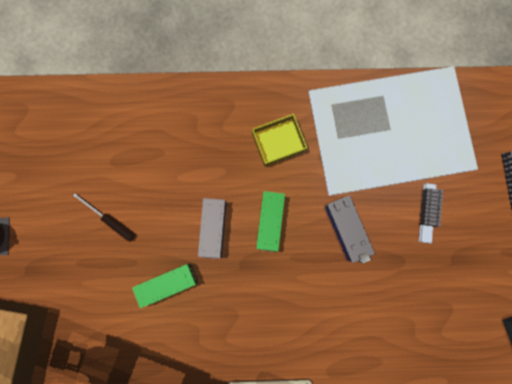

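View pics/scene0.png

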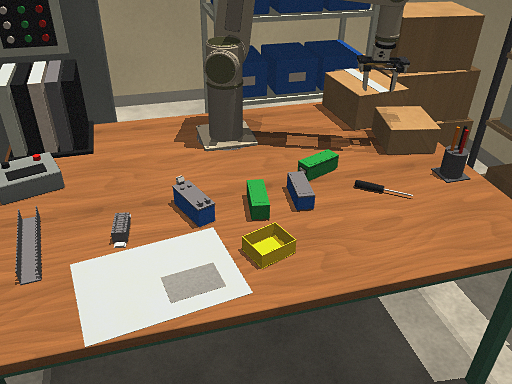

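View pics/wrist0.png

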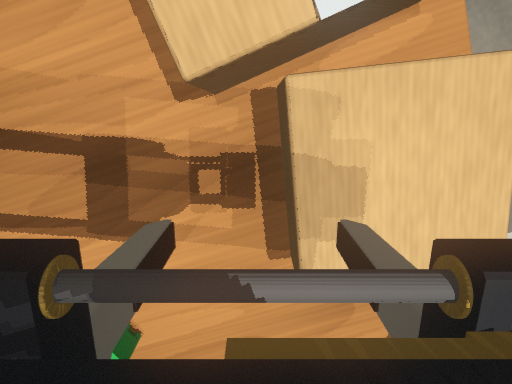

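```bash
python3 -c "
from h import *
crop('top0',190,180,240,270,6,'c1'); crop('top0',315,180,385,275,6,'c2'); crop('scene0',165,165,325,235,5,'c3')
a=cv2.imread('pics/c1.png');b=cv2.imread('pics/c2.png');b=b[:540];cv2.imwrite('pics/c12.png',np.hstack([a,b]))"
```

```text
(no output)
```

View pics/c12.png

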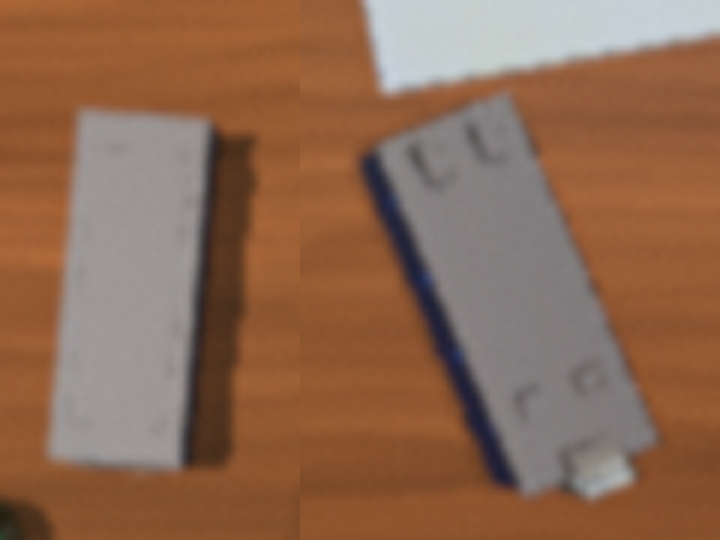

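View pics/c3.png

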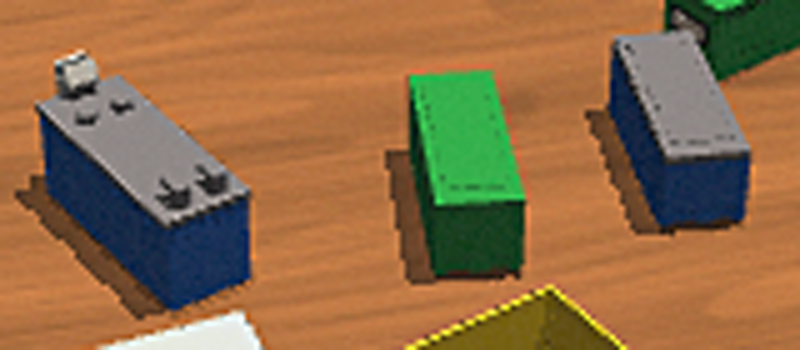

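```bash
cat >> h.py <<'E'
def rect(fn,corn,z,name=''):
    P=np.array([toz(fn,c,z)[:2] for c in corn]) # order: rearL? quad
    c=P.mean(0); r=(P[0]+P[1])/2; f=(P[2]+P[3])/2
    d=r-f; w=(np.linalg.norm(P[0]-P[1])+np.linalg.norm(P[2]-P[3]))/2
    print(name,'centre',c.round(4),'len',np.linalg.norm(d).round(4),'wid',w.round(4),'yaw deg',np.degrees(np.arctan2(d[1],d[0])).round(2))
    return c,np.arctan2(d[1],d[0])
E
python3 -c "
from h import *
g=lambda p,o:[((a+.5)/6-.5+o[0],(b+.5)/6-.5+o[1]) for a,b in p]
rect('top0',g([(78,110),(213,122),(185,467),(48,458)],(190,180)),.06,'top_box')
rect('top0',g([(74,152),(210,93),(357,440),(222,492)],(315,180)),.07,'lower')
s=robot.read_state()
from scipy.spatial.transform import Rotation as R
print(R.from_rotvec(s['orientation']).as_matrix().round(3))
f,K,T=load('wrist0');M=R.from_rotvec(s['orientation']).as_matrix()
print((M.T@(T[:3,3]-s['tool_pos'])).round(3)); print((M.T@T[:3,:3]).round(3))
"
```

```text
top_box centre [0.5047 0.141 ] len 0.1489 wid 0.0586 yaw deg -5.49
lower centre [ 0.4936 -0.2157] len 0.1582 wid 0.0631 yaw deg 20.89
[[-0.954  0.299 -0.001]
 [ 0.299  0.954 -0.001]
 [ 0.    -0.001 -1.   ]]
[ 0.069  0.001 -0.148]
[[ 0.     0.969  0.248]
 [ 1.     0.    -0.   ]
 [-0.     0.248 -0.969]]
```

The blue box with a flat grey lid at top-image (212,228) is the top_box. The two green ones at (270,222) and (165,285) are the decoys, and (349,230), which has lugs and a latch at (365,259), is the lower_box. I measured 149x59 and 158x63 mm, which matches. In the scene view the top_box's far end is plain, so the label should face the robot. I'll confirm that with the wrist camera.

Call:
arm_command([
  [0.339,-0.539,0.02,0,0,0.397,0],
  [0.339,-0.539,0.02,0,0,0.397,0],
  [0.339,-0.539,0.02,0,0,0.397,0],
  [0.339,-0.539,0.02,0,0,0.397,0],
  [0.339,-0.539,0.02,0,0,0.397,0],
  [0.339,-0.539,0.02,0,0,0.397,0],
  [0.339,-0.539,0.02,0,0,0.397,0],
  [0.339,-0.539,0.02,0,0,0.397,0],
  [0.339,-0.539,0.02,0,0,0.397,0],
  [0.339,-0.539,0.02,0,0,0.397,0],
  [0.339,-0.539,0.02,0,0,0.397,0],
  [0.339,-0.539,0.02,0,0,0.397,0],
], grip_force=40)

```text
t: 1.15
tool_pos: [0.4457, 0.1474, 0.2506]
orientation: [0.151, 3.138, -0.002]
force: [1.2, -0.4, -0.6]
opening: 0.0929
```

Call:
arm_command([
  [0,0,0,0,0,0,0],
  [0,0,0,0,0,0,0],
  [0,0,0,0,0,0,0],
])

```text
t: 1.4
tool_pos: [0.4454, 0.1476, 0.2503]
orientation: [-0.153, -3.137, 0.001]
force: [0.4, -0.5, 0.5]
opening: 0.0933
```

```bash
python3 -c "
from h import *
snap('wrist','w1');crop('w1',0,0,512,384,1.5,'w1b')"
```

```text
(no output)
```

View pics/w1b.png

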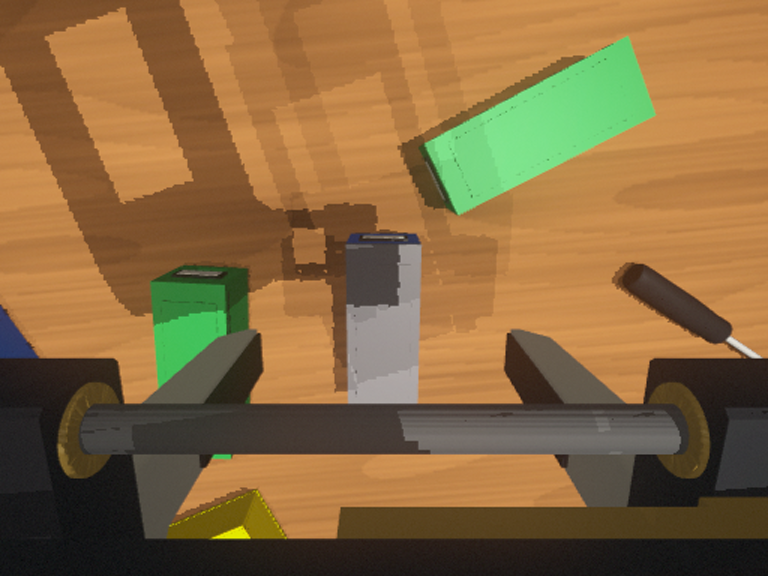

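The label holder is at w1b (383,238), on the blue box's end facing the robot, so that end is the front. Next I'll check the box against the wrist view.

```bash
python3 -c "
from h import *
for p in [(347,245),(420,245),(348,403),(418,403)]: print(toz('w1',((p[0]+.5)/1.5-.5,(p[1]+.5)/1.5-.5),.06).round(4))
from scipy.spatial.transform import Rotation as R
s=robot.read_state();M=R.from_rotvec(s['orientation']).as_matrix();print(np.degrees(np.arctan2(M[1,1],M[0,1])),s['tool_pos'])"
```

```text
[0.4299 0.1235 0.06  ]
[0.4351 0.1769 0.06  ]
[0.5572 0.1094 0.06  ]
[0.5626 0.1654 0.06  ]
84.52801359472402 [0.4451113  0.14826376 0.2502945 ]
```

Call:
arm_command([
  [0.076,-0.008,0,0,0,0,0],
  [0.076,-0.008,0,0,0,0,0],
  [0.076,-0.008,-0.05,0,0,0,0],
  [0.076,-0.008,-0.1,0,0,0,0],
  [0.076,-0.008,-0.15,0,0,0,0],
  [0.076,-0.008,-0.2,0,0,0,0],
  [0.076,-0.008,-0.24,0,0,0,0],
  [0.076,-0.008,-0.268,0,0,0,0],
  [0.076,-0.008,-0.268,0,0,0,0],
  [0.076,-0.008,-0.268,0,0,0,0],
  [0.076,-0.008,-0.268,0,0,0,0],
])

```text
t: 2.37
tool_pos: [0.5067, 0.1432, 0.0377]
orientation: [0.147, 3.137, -0.001]
force: [0.1, 0.8, 0.6]
opening: 0.0931
```

Call:
arm_command([
  [0,0,0,0,0,0,1],
  [0,0,0,0,0,0,1],
  [0,0,0,0,0,0,1],
  [0,0,0,0,0,0,1],
  [0,0,0,0,0,0,1],
  [0,0,0,0,0,0,1],
  [0,0,0,0,0,0,1],
  [0,0,0,0,0,0,1],
], grip_force=45)

```text
t: 3.03
tool_pos: [0.507, 0.1426, 0.038]
orientation: [0.148, 3.137, -0.002]
force: [0.1, -5.6, 5.9]
opening: 0.0557
```

Call:
arm_command([
  [0,0,0.02,0,0,0,1],
  [0,0,0.05,0,0,0,1],
  [0,0,0.09,0,0,0,1],
  [0,0,0.13,0,0,0,1],
  [0,0,0.17,0,0,0,1],
  [0,0,0.21,0,0,0,1],
  [0,0,0.24,0,0,0,1],
  [0,0,0.24,0,0,0,1],
  [0,0,0.24,0,0,0,1],
  [0,0,0.24,0,0,0,1],
])

```text
t: 3.87
tool_pos: [0.5057, 0.1425, 0.2271]
orientation: [-0.147, -3.136, 0.003]
force: [-0.6, 0.0, -5.5]
opening: 0.0557
```

```bash
python3 -c "
from h import *
snap('wrist','w2');snap('scene','s2');snap('top','t2');
a=cv2.imread('pics/w2.png');b=cv2.imread('pics/s2.png')[60:260,150:400];b=cv2.resize(b,None,fx=1.92,fy=1.92,interpolation=cv2.INTER_CUBIC)
cv2.imwrite('pics/ws2.png',cv2.resize(np.vstack([a,np.pad(b,((0,0),(0,512-b.shape[1]),(0,0)))]),None,fx=.75,fy=.75));print(robot.read_state())"
```

```text
{'t': 4.0167, 'q': array([ 1.77842697e-01, -6.48401117e-02,  1.70362966e+00, -1.26972234e-03,
        1.50643818e+00, -1.29886663e+00]), 'dq': array([ 0.00100806, -0.00528351, -0.01272705,  0.00172721,  0.00373572,
        0.00093449]), 'joint_torque': array([ 1.59938744e-02, -4.88568485e+01, -5.22695982e+01,  2.26080752e-03,
        7.93053769e-02, -1.15783538e-05]), 'tool_pos': array([0.50548894, 0.14241386, 0.22691392]), 'orientation': array([-0.14745196, -3.13486412,  0.00320996]), 'force': array([-1.10097547,  0.22477029, -5.12740692]), 'wrist_torque': array([-0.01638908,  0.05682441, -0.02208047]), 'opening': 0.05616024628505346}
```

View pics/ws2.png

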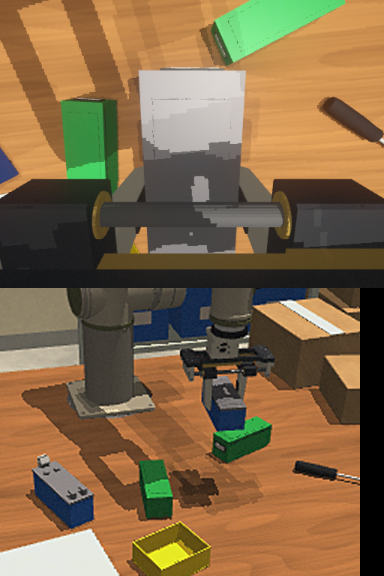

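View pics/t2.png

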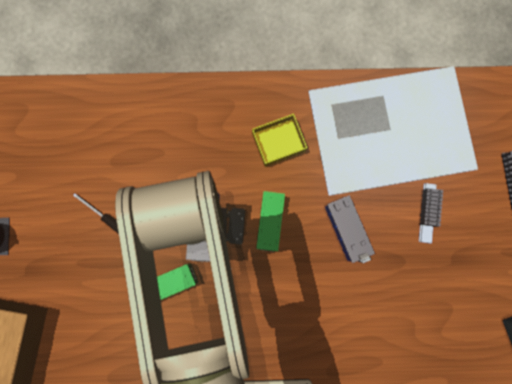

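```bash
python3 -c "
from h import *
crop('w2',170,80,345,210,4,'w2c')"
```

```text
(no output)
```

View pics/w2c.png

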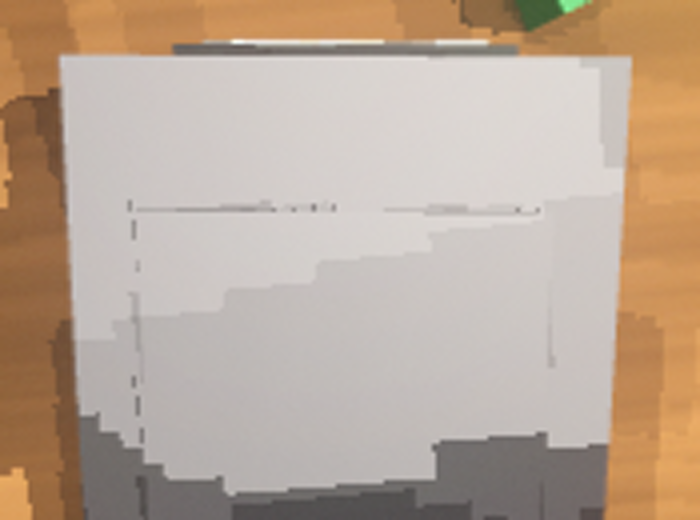

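```bash
python3 -c "
from h import *
from scipy.spatial.transform import Rotation as R
s=robot.read_state();M=R.from_rotvec(s['orientation']).as_matrix();p=s['tool_pos']
for q in [(60,56),(632,57),(80,450),(606,450)]:
    w=toz('w2',((q[0]+.5)/4-.5+170,(q[1]+.5)/4-.5+80),p[2]+.022); print(w.round(4),(M.T@(w-p)*1e3).round(1))
print(M.round(4))"
```

```text
[0.4285 0.1233 0.2489] [ 74.9 -26.3 -21.7]
[0.4338 0.1789 0.2489] [ 74.8  29.6 -21.8]
[0.4681 0.1195 0.2489] [ 35.2 -26.4 -21.8]
[0.4732 0.1747 0.2489] [ 35.2  29.1 -22. ]
[[-0.9956  0.0939 -0.0034]
 [ 0.0939  0.9956 -0.0019]
 [ 0.0032 -0.0022 -1.    ]]
```

Call:
arm_command([
  [0.02,-0.02,0.06,0,0,0,1],
  [0.043,-0.06,0.1,0,0,0,1],
  [0.043,-0.1,0.129,0,0,0,1],
  [0.043,-0.14,0.129,0,0,0,1],
  [0.043,-0.17,0.129,0,0,0,1],
  [0.043,-0.19,0.129,0,0,0,1],
  [0.043,-0.19,0.129,0,0,0,1],
  [0.043,-0.19,0.129,0,0,0,1],
  [0.043,-0.19,0.129,0,0,0,1],
  [0.043,-0.19,0.129,0,0,0,1],
])

```text
t: 4.85
tool_pos: [0.5397, -0.0087, 0.3292]
orientation: [-0.146, -3.133, 0.003]
force: [-0.9, -0.2, -5.7]
opening: 0.0559
```

```bash
python3 -c "
from h import *
snap('wrist','w3');print(robot.read_state()['tool_pos'])"
```

```text
[ 0.53975108 -0.00860104  0.32946701]
```

View pics/w3.png

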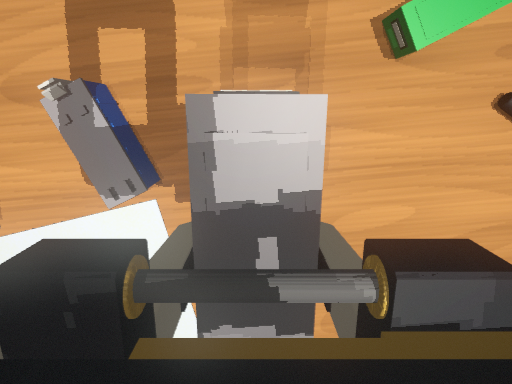

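Call:
arm_command([
  [0,-0.05,0,0,0,0,1],
  [0,-0.1,0,0,0,0,1],
  [0,-0.15,0,0,0,0,1],
  [0,-0.2,0,0,0,0,1],
  [0,-0.25,0,0,0,0,1],
  [0,-0.3,0,0,0,0,1],
  [0,-0.35,0,0,0,0,1],
  [0,-0.4,0,0,0,0,1],
  [0,-0.45,0,0,0,0,1],
  [0,-0.48,0,0,0,0,1],
  [0,-0.5,0,0,0,0,1],
  [0,-0.5,0,0,0,0,1],
])

```text
t: 5.9
tool_pos: [0.5391, -0.4113, 0.3278]
orientation: [-0.149, -3.132, 0.003]
force: [0.2, 0.3, -6.3]
opening: 0.0554
```

Call:
arm_command([
  [0,-0.01,0,0,0,0,1],
  [0,-0.01,0,0,0,0,1],
  [0,-0.01,0,0,0,0,1],
])

```text
t: 6.15
tool_pos: [0.5395, -0.4187, 0.3274]
orientation: [-0.148, -3.132, 0.002]
force: [-0.0, 0.7, -5.1]
opening: 0.0559
```

```bash
python3 -c "
from h import *
snap('wrist','w4');print(robot.read_state()['tool_pos'])
crop('w3',30,65,170,215,4,'w3c');crop('w4',345,65,485,215,4,'w4c')"
```

```text
[ 0.53961085 -0.41836119  0.32776609]
```

View pics/w3c.png

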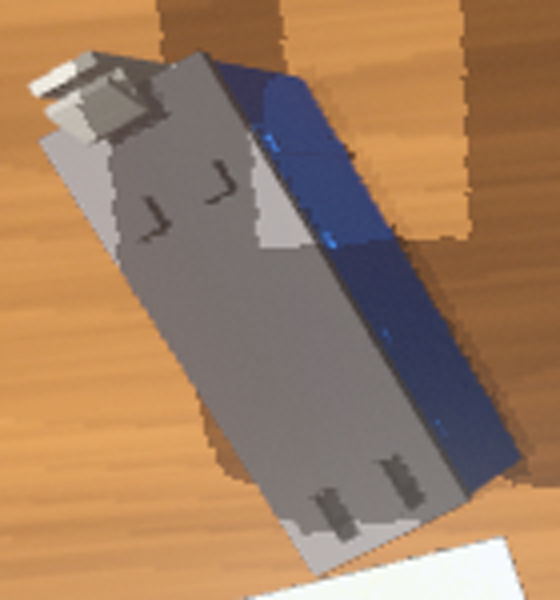

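View pics/w4.png

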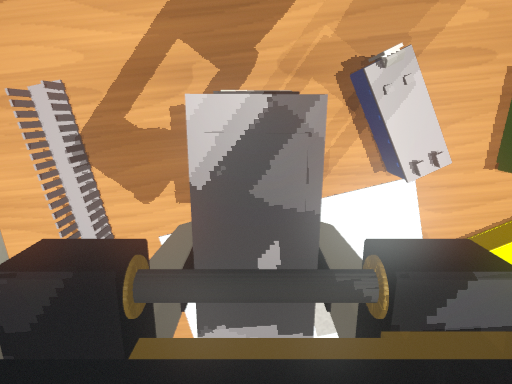

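```bash
python3 -c "
from h import *
crop('w4',345,35,460,190,4,'w4c')"
```

```text
(no output)
```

View pics/w4c.png

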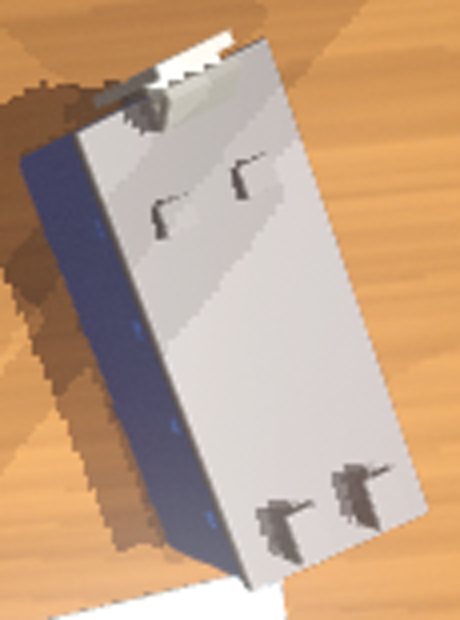

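```bash
python3 -c "
from h import *
g=lambda p,o:[((a+.5)/4-.5+o[0],(b+.5)/4-.5+o[1]) for a,b in p]
rect('w3',g([(318,577),(470,495),(205,52),(38,142)],(30,65)),.07,'w3')
rect('w4',g([(250,590),(428,510),(266,38),(77,132)],(345,35)),.07,'w4')
"
```

```text
w3 centre [ 0.4952 -0.214 ] len 0.1596 wid 0.0623 yaw deg 21.17
w4 centre [ 0.495  -0.2165] len 0.1601 wid 0.0613 yaw deg 20.72
```

```bash
cat >> h.py <<'E'
from scipy.spatial.transform import Rotation as R
LC=np.array([0.4953,-0.216,0.0]); LY=np.radians(20.95)
# tool->box: box origin in tool (0,0,.038), box x=-tool x, y=tool y, z=-tool z
TB=np.diag([-1.,1.,-1.])
def plan(sx,sz,th,y=0.0,LC=None,LY=None):
    """sill at lower frame (sx,y,70+sz) mm with front raised th deg -> tcp shift shares, turn shares"""
    g=globals(); LC=g['LC'] if LC is None else LC; LY=g['LY'] if LY is None else LY
    RL=R.from_euler('z',LY).as_matrix(); Rb=RL@R.from_euler('y',th,degrees=True).as_matrix()
    sill=LC+RL@(np.array([sx,y,70+sz])/1e3); tcp=sill+Rb@(np.array([-64,0,38])/1e3)
    s=robot.read_state(); M=R.from_rotvec(s['orientation']).as_matrix()
    turn=R.from_matrix(Rb@TB.T@M.T).as_rotvec(degrees=True)/30; sh=(tcp-s['tool_pos'])/.8
    print('tcp',tcp.round(4),'row',sh.round(4),turn.round(4))
def where(LC=None,LY=None):
    g=globals(); LC=g['LC'] if LC is None else LC; LY=g['LY'] if LY is None else LY
    s=robot.read_state(); M=R.from_rotvec(s['orientation']).as_matrix(); Rb=M@TB; RL=R.from_euler('z',LY).as_matrix()
    sill=s['tool_pos']+Rb@(np.array([64,0,-38])/1e3)
    print('t',s['t'],'sill in lower',((RL.T@(sill-LC))*1e3-[0,0,70]).round(2),'euler zyx',R.from_matrix(RL.T@Rb).as_euler('ZYX',degrees=True).round(2),'F',s['force'].round(1),'T',s['wrist_torque'].round(2),'open',s['opening'])
E
python3 -c "
from h import *
where(); plan(48,60,12)"
```

```text
t 6.2 sill in lower [  26.16 -233.17  219.39] euler zyx [-26.33   0.34  -0.09] F [ 0.4  0.9 -5.2] T [ 0.05 -0.01 -0.01] open 0.05599058377452644
tcp [ 0.489  -0.2184  0.1805] row [-0.0632  0.25   -0.1841] [-0.0501  0.3889  0.8743]
```

Call:
arm_command([
  [-0.02,0.04,0,-0.013,0.1,0.22,1],
  [-0.03,0.09,0,-0.025,0.195,0.44,1],
  [-0.045,0.14,0,-0.038,0.29,0.66,1],
  [-0.063,0.19,-0.02,-0.05,0.389,0.874,1],
  [-0.063,0.23,-0.06,-0.05,0.389,0.874,1],
  [-0.063,0.25,-0.1,-0.05,0.389,0.874,1],
  [-0.063,0.25,-0.14,-0.05,0.389,0.874,1],
  [-0.063,0.25,-0.17,-0.05,0.389,0.874,1],
  [-0.063,0.25,-0.184,-0.05,0.389,0.874,1],
  [-0.063,0.25,-0.184,-0.05,0.389,0.874,1],
  [-0.063,0.25,-0.184,-0.05,0.389,0.874,1],
  [-0.063,0.25,-0.184,-0.05,0.389,0.874,1],
])

```text
t: 7.2
tool_pos: [0.4905, -0.219, 0.1831]
orientation: [0.533, -2.889, 0.059]
force: [0.1, -0.7, -4.7]
opening: 0.0558
```

```bash
python3 -c "
from h import *
where();plan(48,20,12)
snap('wrist','w5');snap('scene','s5');snap('top','t5');where()
crop('s5',130,120,270,250,5,'s5c');print(robot.read_state()['q'])"
```

```text
t 7.2 sill in lower [49.28 -1.26 62.75] euler zyx [-0.05 11.85 -0.16] F [ 0.1 -0.7 -4.7] T [ 0.15 -0.29  0.  ] open 0.05580733982959118
tcp [ 0.489  -0.2184  0.1405] row [-0.0018  0.0008 -0.0533] [0.0031 0.0065 0.0006]
t 7.35 sill in lower [49.1  -1.32 62.38] euler zyx [-0.07 11.86 -0.15] F [ 0.1 -0.4 -5.1] T [ 0.19 -0.23 -0.01] open 0.055995170732274925
[-0.41718617  0.1419113   1.58706535 -0.14713946  1.55880055 -2.34017217]
```

View pics/w5.png

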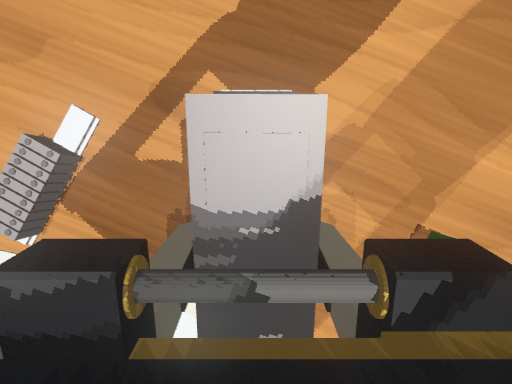

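View pics/s5c.png

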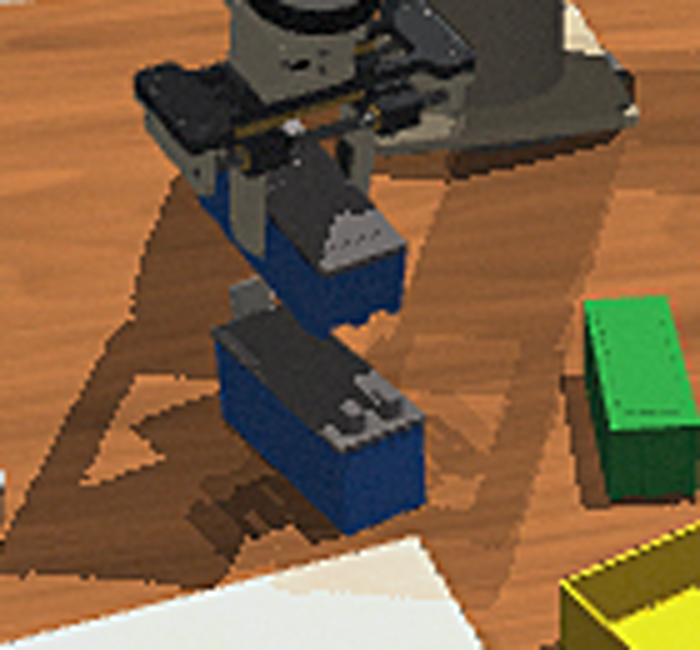

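Call:
arm_command([
  [-0.002,0.001,-0.02,0.003,0.006,0,1],
  [-0.002,0.001,-0.04,0.003,0.006,0,1],
  [-0.002,0.001,-0.053,0.003,0.006,0,1],
  [-0.002,0.001,-0.053,0.003,0.006,0,1],
  [-0.002,0.001,-0.053,0.003,0.006,0,1],
  [-0.002,0.001,-0.053,0.003,0.006,0,1],
])

```text
t: 7.85
tool_pos: [0.4889, -0.2185, 0.1407]
orientation: [0.533, -2.887, 0.056]
force: [0.2, -0.1, -5.0]
opening: 0.0556
```

```bash
cat >> h.py <<'E'
def overlay(fn,x0,y0,x1,y1,s,out,LC=None,LY=None):
    g=globals(); LC=g['LC'] if LC is None else LC; LY=g['LY'] if LY is None else LY
    crop(fn,x0,y0,x1,y1,s,out); im=cv2.imread(f'pics/{out}.png')
    st=robot.read_state(); Rb=R.from_rotvec(st['orientation']).as_matrix()@TB; o=st['tool_pos']-Rb@[0,0,.038]
    RL=R.from_euler('z',LY).as_matrix()
    def ln(P,c):
        q=proj(fn,np.array(P)); q=((q-[x0,y0]+.5)*s-.5)
        cv2.polylines(im,[np.round(q*8).astype(np.int32)],False,c,1,cv2.LINE_AA,3)
    L=lambda p:LC+RL@(np.array(p)/1e3); B=lambda p:o+Rb@(np.array(p)/1e3)
    ln([L(p) for p in [(81,31,70),(81,-31,70),(-81,-31,70),(-81,31,70),(81,31,70)]],(0,255,255))
    for y in(-13,13): ln([L(p) for p in [(74,y-5,70),(74,y-5,84),(74,y+5,84),(74,y+5,70),(74,y-5,70)]],(0,255,255))
    ln([B(p) for p in [(75,28,60),(75,-28,60),(-75,-28,60),(-75,28,60),(75,28,60)]],(0,255,0))
    ln([B(p) for p in [(75,28,60),(75,28,6),(75,-28,6),(75,-28,60)]],(0,255,0))
    for y in(-13,13): ln([B(p) for p in [(75,y-7,6),(75,y-7,18),(75,y+7,18),(75,y+7,6)]],(0,255,0))
    cv2.imwrite(f'pics/{out}.png',im)
E
python3 -c "
from h import *
snap('scene','s6');where();plan(48,4,12)
overlay('s6',165,135,225,225,9,'s6o'); crop('s6',165,135,225,225,9,'s6r')
cv2.imwrite('pics/s6b.png',cv2.resize(np.hstack([cv2.imread('pics/s6r.png')[200:],cv2.imread('pics/s6o.png')[200:]]),None,fx=.74,fy=.74))"
```

```text
t 7.9 sill in lower [48.18 -0.35 20.7 ] euler zyx [-0.05 11.95 -0.05] F [ 0.2 -0.6 -5.4] T [ 0.13 -0.28 -0.  ] open 0.05570503314095805
tcp [ 0.489  -0.2184  0.1245] row [-0.0003  0.0002 -0.0208] [0.0009 0.0023 0.0013]
```

View pics/s6b.png

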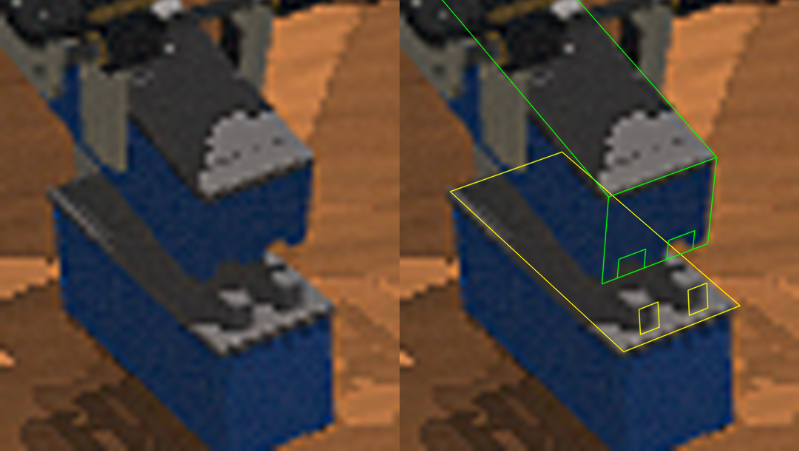

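Call:
arm_command([
  [0,0.001,-0.01,0,0.002,0,1],
  [0,0.001,-0.021,0,0.002,0,1],
  [0,0.001,-0.021,0,0.002,0,1],
  [0,0.001,-0.021,0,0.002,0,1],
])

```text
t: 8.23
tool_pos: [0.4887, -0.2176, 0.1234]
orientation: [0.532, -2.885, 0.056]
force: [-1.0, -0.0, -6.1]
opening: 0.0556
```

```bash
python3 -c "
from h import *
where();plan(48,0.5,12)"
```

```text
t 8.2333 sill in lower [47.93  0.82  2.86] euler zyx [-0.03 12.07  0.02] F [-1.  -0.  -6.1] T [ 0.14 -0.25 -0.  ] open 0.05556958124015214
tcp [ 0.489  -0.2184  0.121 ] row [ 0.0004 -0.001  -0.003 ] [ 0.     -0.0023  0.0013]
```

Call:
arm_command([
  [0,-0.0005,-0.002,0,-0.002,0,1],
  [0,-0.0005,-0.003,0,-0.002,0,1],
  [0,-0.0005,-0.003,0,-0.002,0,1],
])

```text
t: 8.48
tool_pos: [0.4885, -0.2179, 0.1208]
orientation: [0.533, -2.886, 0.055]
force: [-0.1, -0.4, -5.9]
opening: 0.0562
```

```bash
python3 -c "
from h import *
where();plan(56,0.3,12);plan(65,0.3,12)"
```

```text
t 8.4833 sill in lower [47.66  0.59  0.29] euler zyx [-0.04 12.03  0.03] F [-0.1 -0.4 -5.9] T [ 0.16 -0.28  0.  ] open 0.056227608282689114
tcp [ 0.4965 -0.2155  0.1208] row [ 0.01   0.003 -0.   ] [-0.0005 -0.0012  0.0014]
tcp [ 0.5049 -0.2123  0.1208] row [ 0.0205  0.007  -0.    ] [-0.0005 -0.0012  0.0014]
```

Call:
arm_command([
  [0,0,-0.0008,0,0,0,1],
  [0,0,-0.0013,0,0,0,1],
  [0,0,-0.0013,0,0,0,1],
])

```text
t: 8.73
tool_pos: [0.4887, -0.218, 0.1204]
orientation: [0.533, -2.886, 0.056]
force: [-3.2, -0.5, -0.4]
opening: 0.0561
```

```bash
python3 -c "
from h import *
where()"
```

```text
t 8.7333 sill in lower [47.79  0.47 -0.07] euler zyx [-4.000e-02  1.201e+01  1.000e-02] F [-3.2 -0.5 -0.4] T [0.33 0.16 0.04] open 0.05606180187571944
```

Call:
arm_command([
  [0.003,0.001,0.0005,0,0,0,1],
  [0.006,0.0022,0.0005,0,0,0,1],
  [0.0095,0.0032,0.0005,0,0,0,1],
  [0.0095,0.0032,0.0005,0,0,0,1],
])

```text
t: 9.07
tool_pos: [0.4969, -0.2152, 0.1206]
orientation: [0.533, -2.886, 0.056]
force: [1.1, 0.6, -6.2]
opening: 0.0558
```

```bash
python3 -c "
from h import *
where();plan(64,0.2,12)"
```

```text
t 9.0667 sill in lower [56.46  0.18  0.14] euler zyx [-2.000e-02  1.199e+01  1.000e-02] F [ 1.1  0.6 -6.2] T [ 0.16 -0.3  -0.01] open 0.05582735178425511
tcp [ 0.504  -0.2127  0.1207] row [0.0089 0.0031 0.0001] [-0.0003  0.0002  0.0007]
```

Call:
arm_command([
  [0.003,0.001,0,0,0,0,1],
  [0.006,0.002,0,0,0,0,1],
  [0.0089,0.0031,0,0,0,0,1],
  [0.0089,0.0031,0,0,0,0,1],
])

```text
t: 9.4
tool_pos: [0.5045, -0.2125, 0.1205]
orientation: [0.534, -2.887, 0.056]
force: [-0.4, 0.7, -4.9]
opening: 0.0557
```

```bash
python3 -c "
from h import *
where();plan(66,0.2,12)"
```

```text
t 9.4 sill in lower [ 6.458e+01 -3.000e-02  9.000e-02] euler zyx [-1.000e-02  1.197e+01  1.000e-02] F [-0.4  0.7 -4.9] T [ 0.16 -0.36 -0.02] open 0.05574276030228663
tcp [ 0.5059 -0.212   0.1207] row [0.0017 0.0007 0.0002] [-0.0005  0.0009  0.0002]
```

Call:
arm_command([
  [0.0017,0.0007,0.0002,0,0,0,1],
  [0.0029,0.0011,0.0002,0,0,0,1],
  [0.0029,0.0011,0.0002,0,0,0,1],
])

```text
t: 9.65
tool_pos: [0.5052, -0.2122, 0.1207]
orientation: [0.532, -2.883, 0.056]
force: [-8.1, -1.8, 0.2]
opening: 0.056
```

```bash
python3 -c "
from h import *
where();plan(66,0.2,12)
snap('scene','s7');overlay('s7',160,125,225,225,9,'s7o'); crop('s7',160,125,225,225,9,'s7r')
cv2.imwrite('pics/s7b.png',cv2.resize(np.hstack([cv2.imread('pics/s7r.png')[200:],cv2.imread('pics/s7o.png')[200:]]),None,fx=.68,fy=.68))"
```

```text
t 9.65 sill in lower [ 6.509e+01 -1.000e-02  4.000e-02] euler zyx [-0.03 12.2   0.04] F [-8.1 -1.8  0.2] T [-0.4   1.37  0.07] open 0.05595450304990261
tcp [ 0.5059 -0.212   0.1207] row [ 0.0008  0.0003 -0.    ] [ 0.0011 -0.0069  0.0013]
```

View pics/s7b.png

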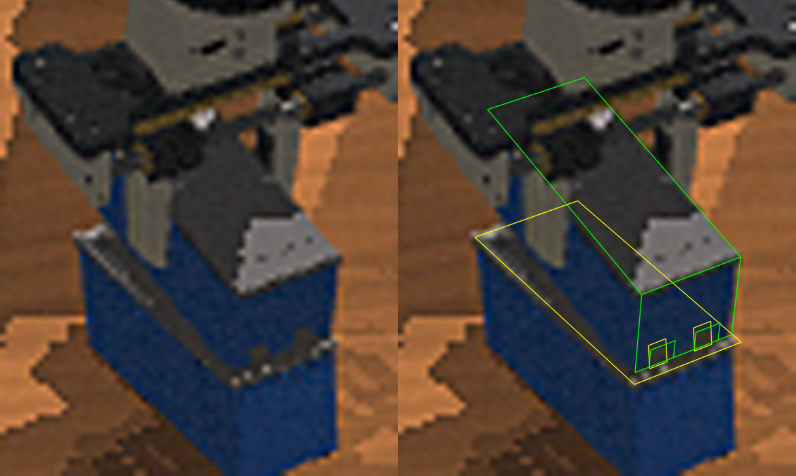

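```bash
python3 -c "
from h import *
where()
for th in (12,11,10,9,8,7): plan(63.8,0.2,th)"
```

```text
t 9.7 sill in lower [ 6.509e+01 -1.000e-02  5.000e-02] euler zyx [-0.03 12.2   0.04] F [-8.4 -3.  -0. ] T [-0.35  1.34  0.09] open 0.05603719167918231
tcp [ 0.5038 -0.2127  0.1207] row [-0.0017 -0.0006 -0.    ] [ 0.001  -0.0066  0.0013]
tcp [ 0.503  -0.2131  0.1197] row [-0.0027 -0.001  -0.0013] [ 0.0129 -0.0378  0.0013]
tcp [ 0.5022 -0.2134  0.1187] row [-0.0037 -0.0014 -0.0025] [ 0.0248 -0.0689  0.0013]
tcp [ 0.5014 -0.2137  0.1177] row [-0.0047 -0.0018 -0.0037] [ 0.0368 -0.1     0.0013]
tcp [ 0.5006 -0.214   0.1167] row [-0.0057 -0.0022 -0.005 ] [ 0.0487 -0.1312  0.0013]
tcp [ 0.4999 -0.2142  0.1157] row [-0.0066 -0.0025 -0.0062] [ 0.0606 -0.1623  0.0013]
```

Call:
arm_command([
  [-0.0017,-0.0006,0,0.001,-0.007,0.001,1],
  [-0.0017,-0.0006,0,0.001,-0.007,0.001,1],
  [-0.0027,-0.001,-0.0013,0.013,-0.038,0.001,1],
  [-0.0037,-0.0014,-0.0025,0.025,-0.069,0.001,1],
  [-0.0047,-0.0018,-0.0037,0.037,-0.1,0.001,1],
  [-0.0057,-0.0022,-0.005,0.049,-0.131,0.001,1],
  [-0.0057,-0.0022,-0.005,0.049,-0.131,0.001,1],
  [-0.0057,-0.0022,-0.005,0.049,-0.131,0.001,1],
], grip_force=60)

```text
t: 10.37
tool_pos: [0.5002, -0.2142, 0.1168]
orientation: [0.545, -2.954, 0.038]
force: [0.3, 0.3, -5.6]
opening: 0.0557
```

```bash
python3 -c "
from h import *
where()
for th in (7,6,5,4,3): plan(63.8,0,th)"
```

```text
t 10.3667 sill in lower [63.34 -0.14  0.32] euler zyx [-0.05  7.98  0.  ] F [ 0.3  0.3 -5.6] T [ 0.1  -0.17 -0.05] open 0.05570406381847207
tcp [ 0.4999 -0.2142  0.1155] row [-0.0004 -0.     -0.0017] [ 0.0116 -0.0307  0.0016]
tcp [ 0.4992 -0.2145  0.1145] row [-0.0013 -0.0004 -0.003 ] [ 0.0235 -0.0618  0.0016]
tcp [ 0.4984 -0.2148  0.1134] row [-0.0022 -0.0007 -0.0043] [ 0.0354 -0.093   0.0016]
tcp [ 0.4977 -0.2151  0.1124] row [-0.0031 -0.0011 -0.0056] [ 0.0473 -0.1241  0.0016]
tcp [ 0.4971 -0.2153  0.1113] row [-0.004  -0.0014 -0.0069] [ 0.0592 -0.1552  0.0016]
```

Call:
arm_command([
  [-0.0004,0,-0.0017,0.012,-0.031,0.001,1],
  [-0.0013,-0.0004,-0.003,0.024,-0.062,0.001,1],
  [-0.0022,-0.0007,-0.0043,0.035,-0.093,0.001,1],
  [-0.0022,-0.0007,-0.0043,0.035,-0.093,0.001,1],
  [-0.0022,-0.0007,-0.0043,0.035,-0.093,0.001,1],
])

```text
t: 10.78
tool_pos: [0.4988, -0.2151, 0.1138]
orientation: [0.555, -3.006, 0.026]
force: [3.7, -0.8, -3.5]
opening: 0.0557
```

```bash
python3 -c "
from h import *
where()
for th in (4,3,2,1,0,-1): plan(64,0,th)"
```

```text
t 10.7833 sill in lower [64.07 -0.46  0.45] euler zyx [-0.04  4.93 -0.07] F [ 3.7 -0.8 -3.5] T [ 0.03 -0.56  0.13] open 0.05569897504902323
tcp [ 0.4979 -0.215   0.1124] row [-0.0011  0.0001 -0.0018] [ 0.0131 -0.028   0.0013]
tcp [ 0.4972 -0.2153  0.1113] row [-0.0019 -0.0002 -0.0031] [ 0.025  -0.0591  0.0013]
tcp [ 0.4966 -0.2155  0.1102] row [-0.0027 -0.0006 -0.0045] [ 0.037  -0.0903  0.0014]
tcp [ 0.4959 -0.2158  0.1091] row [-0.0035 -0.0009 -0.0059] [ 0.0489 -0.1214  0.0014]
tcp [ 0.4953 -0.216   0.108 ] row [-0.0043 -0.0012 -0.0073] [ 0.0608 -0.1525  0.0014]
tcp [ 0.4947 -0.2162  0.1069] row [-0.0051 -0.0015 -0.0087] [ 0.0727 -0.1837  0.0014]
```

Call:
arm_command([
  [-0.0011,0,-0.0018,0.013,-0.028,0.001,1],
  [-0.0019,-0.0002,-0.0031,0.025,-0.059,0.001,1],
  [-0.0027,-0.0006,-0.0045,0.037,-0.09,0.001,1],
  [-0.0027,-0.0006,-0.0045,0.037,-0.09,0.001,1],
])

```text
t: 11.12
tool_pos: [0.4966, -0.2155, 0.11]
orientation: [0.564, -3.058, 0.009]
force: [5.1, 1.5, -4.1]
opening: 0.0557
```

```bash
python3 -c "
from h import *
where()
for th in (1,0,-1): plan(64,0,th)
snap('scene','s8');overlay('s8',160,115,225,225,9,'s8o'); crop('s8',160,115,225,225,9,'s8r')
cv2.imwrite('pics/s8b.png',cv2.resize(np.hstack([cv2.imread('pics/s8r.png')[200:],cv2.imread('pics/s8o.png')[200:]]),None,fx=.68,fy=.68))"
```

```text
t 11.1167 sill in lower [ 6.406e+01 -7.000e-02 -4.000e-02] euler zyx [-0.04  1.86  0.01] F [ 5.1  1.5 -4.1] T [ 0.46 -1.38  0.07] open 0.055713741897825485
tcp [ 0.4959 -0.2158  0.1091] row [-0.0008 -0.0003 -0.0011] [ 0.0099 -0.027   0.0014]
tcp [ 0.4953 -0.216   0.108 ] row [-0.0016 -0.0006 -0.0025] [ 0.0218 -0.0581  0.0014]
tcp [ 0.4947 -0.2162  0.1069] row [-0.0023 -0.0009 -0.0039] [ 0.0337 -0.0893  0.0014]
```

View pics/s8b.png

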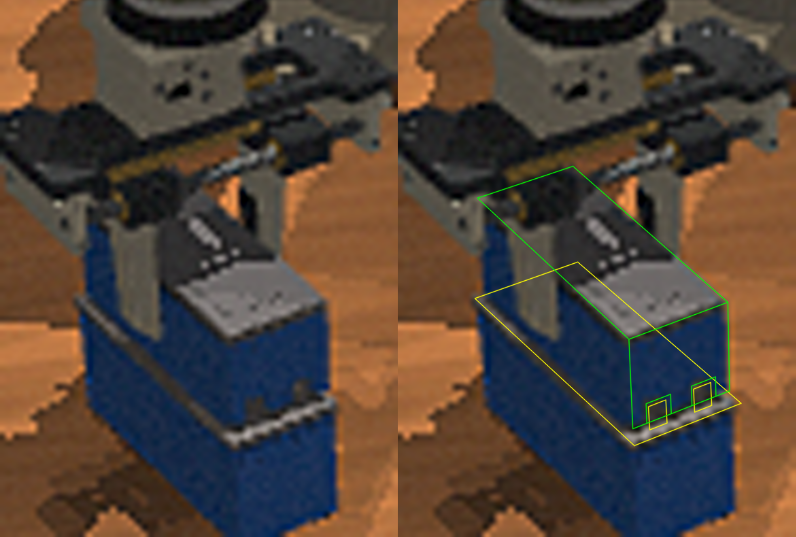

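Call:
arm_command([
  [-0.0008,-0.0003,-0.0011,0.01,-0.027,0.001,1],
  [-0.0016,-0.0006,-0.0025,0.022,-0.058,0.001,1],
  [-0.0016,-0.0006,-0.0028,0.03,-0.075,0.001,1],
  [-0.0016,-0.0006,-0.0028,0.03,-0.075,0.001,1],
])

```text
t: 11.5
tool_pos: [0.4952, -0.2163, 0.1085]
orientation: [-0.568, 3.08, 0.004]
force: [3.3, 3.4, 2.8]
opening: 0.0556
```

```bash
python3 -c "
from h import *
where()"
```

```text
t 11.5 sill in lower [64.22 -0.24  1.15] euler zyx [-0.04 -0.59  0.03] F [3.3 3.4 2.8] T [ 0.25 -0.19 -0.02] open 0.0556024156878304
```

Call:
arm_command([
  [0,0,0,0,0,0,0],
  [0,0,0,0,0,0,0],
  [0,0,0,0,0,0,0],
  [0,0,0,0,0,0,0],
  [0,0,0,0,0,0,0],
  [0,0,0.03,0,0,0,0],
  [0,0,0.07,0,0,0,0],
  [0,0,0.11,0,0,0,0],
  [0,0,0.15,0,0,0,0],
  [0,0,0.17,0,0,0,0],
  [0,0,0.17,0,0,0,0],
])

```text
t: 12.42
tool_pos: [0.4973, -0.2174, 0.2499]
orientation: [-0.567, 3.074, -0.005]
force: [-0.0, -0.8, 0.4]
opening: 0.0925
```

```bash
python3 -c "
from h import *
where()
snap('wrist','w9');snap('scene','s9');crop('s9',155,145,235,235,7,'s9c');crop('w9',100,0,400,384,1.5,'w9c')"
```

```text
t 12.4167 sill in lower [ 65.94  -2.28 142.89] euler zyx [-0.03 -0.87 -0.33] F [-0.  -0.8  0.4] T [ 0.03 -0.    0.04] open 0.09253812841990368
```

View pics/s9c.png

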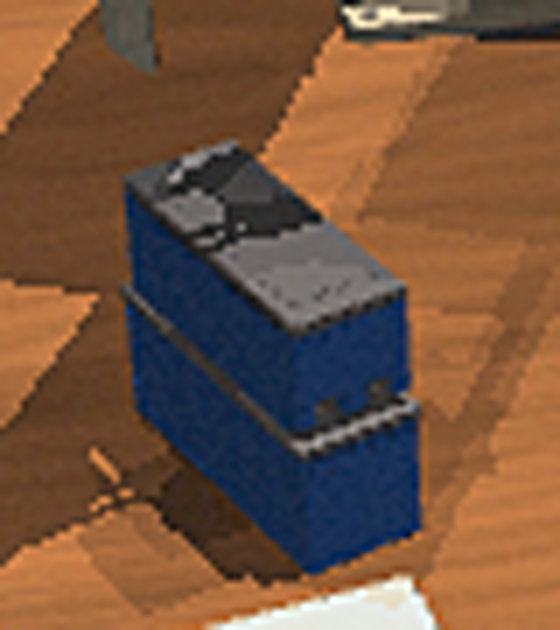

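View pics/w9c.png

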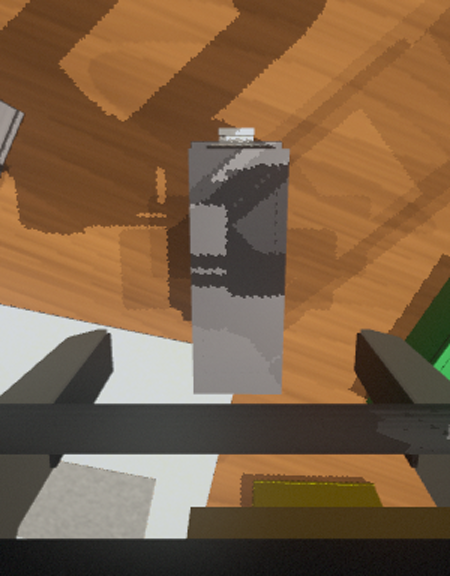

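Call:
arm_command([
  [-0.04,-0.012,0,0,0.03,0,1],
  [-0.0725,-0.025,0,0,0.03,0,1],
  [-0.0725,-0.025,0,0,0.03,0,1],
  [-0.0725,-0.025,0,0,0.03,0,1],
  [-0.0725,-0.025,0,0,0.03,0,1],
  [-0.0725,-0.025,-0.03,0,0.03,0,1],
  [-0.0725,-0.025,-0.06,0,0.03,0,1],
  [-0.0725,-0.025,-0.09,0,0.03,0,1],
  [-0.0725,-0.025,-0.115,0,0.03,0,1],
  [-0.0725,-0.025,-0.12,0,0.03,0,1],
  [-0.0725,-0.025,-0.12,0,0.03,0,1],
], grip_force=20)

```text
t: 13.43
tool_pos: [0.4381, -0.2364, 0.1478]
orientation: [0.57, -3.084, -0.006]
force: [0.0, 0.0, 0.7]
opening: 0.0245
```

```bash
python3 -c "
from h import *
s=robot.read_state();print(s['tool_pos'],s['force'],s['opening'],R.from_rotvec(s['orientation']).as_matrix()[:,2])"
```

```text
[ 0.43808961 -0.23637769  0.14783576] [0.00133242 0.03670572 0.72469547] 0.024454108848222484 [-0.00571031  0.003136   -0.99997878]
```

Call:
arm_command([
  [0,0,0.002,0,0,0,1],
  [0,0,0.002,0,0,0,1],
  [0,0,0.002,0,0,0,1],
  [0,0,0.002,0,0,0,1],
  [0,0,0,0,0,0,1],
  [0,0,-0.001,0,0,0,1],
  [0,0,-0.0018,0,0,0,1],
  [0,0,-0.0018,0,0,0,1],
])

```text
t: 14.1
tool_pos: [0.4382, -0.2364, 0.1472]
orientation: [0.57, -3.085, -0.006]
force: [-2.9, 2.4, 7.3]
opening: 0.001
```

Call:
arm_command([
  [0,0,-0.0015,0,0,0,1],
  [0,0,-0.002,0,0,0,1],
  [0,0,-0.002,0,0,0,1],
])

```text
t: 14.35
tool_pos: [0.4382, -0.2364, 0.1472]
orientation: [0.57, -3.085, -0.006]
force: [-6.2, 3.7, 13.0]
opening: 0.0007
```

Call:
arm_command([
  [0,0,0.03,0,0,0,1],
  [0,0,0.08,0,0,0,1],
  [0,0,0.12,0,0,0,1],
  [0.03,0.01,0.15,0,0,0,0],
  [0.03,0.01,0.15,0,0,0,0],
  [0.03,0.01,0.15,0,0,0,0],
])

```text
t: 14.85
tool_pos: [0.4636, -0.2286, 0.2689]
orientation: [0.572, -3.087, -0.002]
force: [-0.0, 0.3, -1.1]
opening: 0.0165
```

```bash
python3 -c "
from h import *
snap('wrist','w10');snap('scene','s10');snap('top','t10')
s=robot.read_state();print(s['t'],s['tool_pos'],s['force'])
a=cv2.imread('pics/w10.png')[60:300,130:380];a=cv2.resize(a,None,fx=1.6,fy=1.6,interpolation=2)
b=cv2.resize(cv2.imread('pics/s10.png')[140:240,150:250],(384,384),interpolation=2)
cv2.imwrite('pics/f10.png',np.hstack([a,b]))"
```

```text
15.0 [ 0.46121643 -0.22805037  0.26530836] [-0.0368899   0.41781547 -0.80120945]
```

View pics/f10.png

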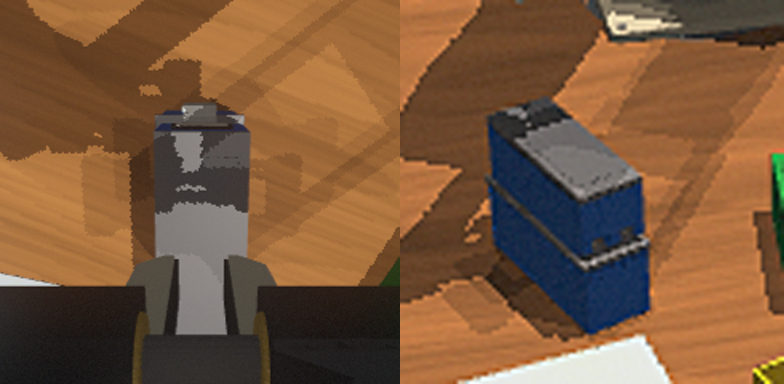

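View pics/s10.png

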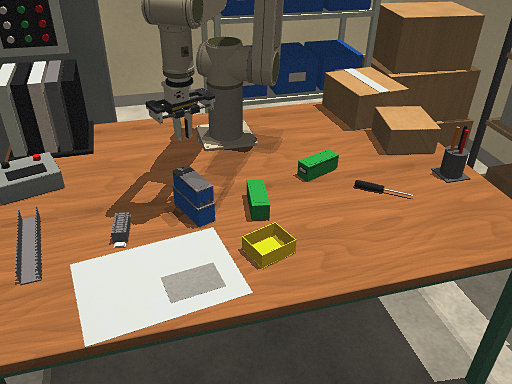

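Call:
arm_command([
  [-0.05,-0.02,0.02,0,0,0,0],
  [-0.1,-0.04,0.02,0,0,0,0],
  [-0.12,-0.05,0.02,0,0,0,0],
  [-0.12,-0.05,0.02,0,0,0,0],
  [-0.12,-0.05,0.02,0,0,0,0],
  [-0.12,-0.05,0.02,0,0,0,0],
])

```text
t: 15.5
tool_pos: [0.3689, -0.2634, 0.2802]
orientation: [0.558, -3.08, -0.006]
force: [0.1, -1.0, -0.1]
opening: 0.0678
```

```bash
python3 -c "
from h import *
snap('wrist','w11');print(robot.read_state()['tool_pos'])
crop('w11',180,120,330,260,5,'w11c')
L=lambda p:LC+R.from_euler('z',LY).as_matrix()@(np.array(p)/1e3)
print('front box lid edge, lower lid front corners, latch top rest(-69.5..)',proj('w11',[L(p) for p in [(-75,28,130),(-75,-28,130),(-81,31,70),(-81,-31,70),(-70,0,78),(-80,0,91),(-90,0,91)]]).round(1))"
```

```text
[ 0.36919711 -0.26322203  0.28031732]
front box lid edge, lower lid front corners, latch top rest(-69.5..) [[279.8 240.1]
 [225.6 240.6]
 [278.2 216.1]
 [227.3 216.6]
 [252.8 227.2]
 [252.7 223. ]
 [252.6 214.7]]
```

View pics/w11c.png

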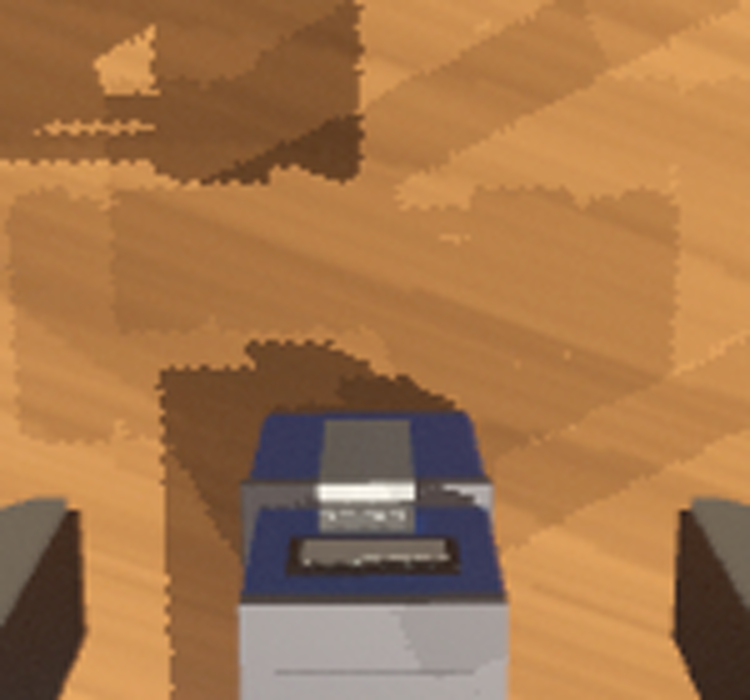

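```bash
python3 -c "
from h import *
RL=R.from_euler('z',LY).as_matrix()
def low(fn,p,o,s,z): return ((RL.T@(toz(fn,((p[0]+.5)/s-.5+o[0],(p[1]+.5)/s-.5+o[1]),z)-LC))*1e3).round(1)
for p in [(28,86),(93,52),(48,100),(112,68)]: print('w3',low('w3',p,(30,65),4,.091))
for p in [(318,484),(414,484),(318,500),(414,500)]: print('w11',low('w11',p,(180,120),5,.091))
for p in [(240,483),(493,484)]: print('lower lid front',low('w11',p,(180,120),5,.07))
for p in [(240,602),(508,602)]: print('top lid front',low('w11',p,(180,120),5,.13))
for p in [(205,52),(38,142)]: print('w3 lower lid front',low('w3',p,(30,65),4,.07))
"
```

```text
w3 [-87.1 -10.6  91. ]
w3 [-86.4  12.3  91. ]
w3 [-81.2  -7.6  91. ]
w3 [-80.2  14.7  91. ]
w11 [-88.1 -10.8  91. ]
w11 [-87.9  11.2  91. ]
w11 [-84.2 -10.9  91. ]
w11 [-84.   11.2  91. ]
lower lid front [-81.5 -30.6  70. ]
lower lid front [-80.7  31.   70. ]
top lid front [-75.7 -25.9 130. ]
top lid front [-75.1  29.5 130. ]
w3 lower lid front [-78.7  32.8  70. ]
w3 lower lid front [-79.6 -29.7  70. ]
```

```bash
python3 -c "
from h import *
print(robot.read_state()['force']);print(ticket.close_job())"
```

```text
[-0.60256631 -0.04539343 -0.50212714]
the job is handed in; nothing more can be done
None
```

The parts box is stacked on the heavy box, and my checks indicate it is hooked, seated and latched. I handed the job in at about 15.6 s of the 50 s; it reports no verdict.

**What I did:**
- I picked up the blue, flat-lidded box; the label holder confirmed which end was its front.
- I tilted its front up 12° and set the sill on the lid, where the contact force came at the expected height.
- I slid it back until it met the posts, then lowered the front over the latch.
- After letting go, I pressed the front of the lid with closed fingertips, at about 13 N.

**Last checks:**
- **Height:** the fingertips met the lid's front at z = 130.2 mm, against 130 mm when fully seated.
- **Latch:** it stands 6.9 mm ahead of the lower lid's front edge, against 7.5 mm before the job, so it is back at rest. Its nose is in the notch.
- **Position along the box:** the top box's front edge measured 75.4 mm ahead of the lower box's centre, against 75 mm nominal.
- **Lower box:** its lid's front edge is within about 1 mm of where I had measured it before.
- **Bystanders:** the rail, screwdriver and bin look unmoved by eye in the last scene picture; I did not measure them.
- **Arm:** it ended clear of everything with no force on the tool.

**What disagreed:**
- The wrist camera put the top box about 1.6 mm to one side, the same offset it showed while the box was centred in the jaws. I took it as camera bias; it is inside the 4 mm limit either way.
- Two wrist views of the lower box differed by 2.5 mm in y, so I used a position between them.
- Just before release, the tool pose put the sill 1.2 mm high. The box had probably turned slightly in the grip, and the fingertip check afterwards showed it fully down.

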